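Refit the balance pan and set the check weight on it

TASK

Put the lab balance back into service: take the steel weighing pan from the sloping drying stand and fit it, right side up, over the two pegs of the balance's sprung carrier so that it sits fully home, and let go of it. Then set the largest check weight upright in the middle of the pan. Work gently, so that the sprung carrier is never pushed or knocked down to its stop, and leave the other weights, bottles, beaker and timer standing where they are.

Things in the scene. Friction and masses are not known exactly. Their poses are not given: they have to be found in the camera images.
- pan: Loose steel weighing pan: plate 100 (x) x 60 (y) x 14 (z) mm, 200 to 330 g. Origin: centre of its underside; x lengthwise, z out of its flat top. Underside: two blind holes 12 mm wide, 11.5 mm deep, 32 mm either side of the centre along x; fits either way round. Starts underside down on the drying stand, sloping 35 degrees, its long sides overhanging the stand's support by 10 mm each.
- stand: Fixed grey plastic drying stand, base 130 x 85 x 10 mm, origin at the centre of the base's underside. Its support, 40 mm wide, slopes at 35 degrees, rising towards the stand's +x, its top surface 70 mm above the origin there; a lip 8 mm high across its low (-x) end keeps the pan from sliding. The pan's x points up the slope.
- carrier_top (a point): Seat of the balance's sprung carrier (metal plate 84 (x) x 40 (y) x 6 mm on a stem): the point midway between its two pegs, on the surface where the pan's underside rests, about 82 mm above the bench; x along the line of pegs, z up. Pegs 32 mm either side along x, 10 mm thick, 10.5 mm high, the top 4.5 mm tapering to 4.4 mm. The plate's underside is 20 mm above the housing.
- carrier (a joint): How far the sprung carrier is down, in m: near 0 empty, about 0.002 with the pan on, about 0.005 with pan and largest weight; spring 1800 N/m; more than 0.0115 counts as pushed to its stop.
- balance: Fixed lab balance, white housing 190 (x) x 190 (y) mm, 56 mm high, with a sloping grey display along its -x edge up to 73 mm high. Origin: centre of its footprint. The carrier stands 20 mm towards +x from it; its line of pegs lies along the balance's y. A fixed rack of red-capped tubes, 106 mm high, stands about 20 to 130 mm behind it (+x).
- wblock: Fixed wooden block 225 (x) x 70 (y) x 22 mm with three round recesses 43 mm wide and 8 mm deep in a row along x, 75 mm apart, the middle one at the centre; each holds one check weight. Origin: centre of its underside.
- weight_large: The largest check weight, to be set on the pan: upright steel cylinder 38 mm in diameter and 52 mm high, with a neck 16 mm thick and a knob 24 mm in diameter on top; 72 mm high in all, 500 g. Origin: centre of its underside, z up. Stands in any of the three recesses.
- weight_mid: Bystander: middle check weight, same shape, 28 mm in diameter, 56 mm high with its knob. Origin: centre of its underside.
- weight_small: Bystander: smallest check weight, 22 mm in diameter, 48 mm high with its knob. Origin: centre of its underside.
- wash: Bystander: white plastic bottle 64 mm in diameter, 170 mm high. Origin: centre of its underside.
- beaker: Bystander: clear beaker 70 mm in diameter, 95 mm high. Origin: centre of its underside.
- amber: Bystander: amber glass jar 54 mm in diameter, 85 mm high, black cap. Origin: centre of its underside.
- timer: Bystander: white timer 30 x 65 x 50 mm high. Origin: centre of its underside.
- tipbox: Fixed white box of yellow pipette tips, 85 x 120 x 73 mm, its lid leaning behind to 120 mm high. Origin: centre of its underside.
There are look-alikes about, which are no part of the job. Leave any pink or turquoise look-alike of the pan alone.

How it is judged (in metres and radians):
On the way:
1. the pan sits fully home over both pegs and is let go (z of pan in the frame of carrier_top between -0.003 and 0.002 m and horizontal distance between pan and carrier_top below 0.003 m and angle between the x axis of pan and the x axis of carrier_top, either way round below 0.06 rad and angle between pan's own z axis and vertical below 0.04 rad and contact force between the fingers and pan below 0.2 N), for 0.3 s.
At the end, for the whole second after the job is handed in: The pan sits on the carrier with its underside within 2 mm of the seat, within 3 mm of centre and 0.06 rad of the line of pegs, level; the largest weight stands upright on the pan with its axis within 10 mm of the pan's centre; both are released and at rest (z of pan in the frame of carrier_top between -0.003 and 0.002 m and horizontal distance between pan and carrier_top below 0.003 m and angle between the x axis of pan and the x axis of carrier_top, either way round below 0.06 rad and angle between pan's own z axis and vertical below 0.04 rad and horizontal distance between weight_large and pan below 0.01 m and z of weight_large in the frame of pan between 0.011 and 0.017 m and angle between weight_large's own z axis and vertical below 0.05 rad and linear speed of each of weight_large, pan below 0.02 m/s); the robot touches nothing.
It fails at once if the sprung carrier is pushed down to its stop (more than 11.5 mm) (value of joint carrier above 0.0115 m).
It fails at once if another weight is moved more than 25 mm or tipped (distance of any of weight_mid, weight_small from where it was at the start of the episode above 0.025 m or angle between any of weight_mid, weight_small's own z axis and vertical above 0.35 rad).
It fails at once if a bottle, the beaker or the timer is moved more than 25 mm or tipped (distance of any of wash, beaker, amber, timer from where it was at the start of the episode above 0.025 m or angle between any of wash, beaker, amber, timer's own z axis and vertical above 0.35 rad).
It also fails if it takes over 66 s, if anything falls off the work surface, if the arm or the gripper's body presses on something with over 40 N, if the wrist force passes 120 N, or if a joint passes its speed limit or range.

ROBOT

A 6-joint arm with a two-finger parallel gripper is mounted at the origin on the work surface. World frame = base frame: x ahead of the robot, y to its left, z up, the work surface at z = 0. Lengths are in mm, angles in rad, forces in N, time in s.
With the tool pointing down it reaches from about 325 to 850 mm from the base axis. Payload 4.4 kg.
Tool frame: the origin (TCP) lies on the centre line of the jaws, within the pads' length; the fingertips stand env.tip_extent ahead of it and the grasp point (between the pads) lies 2 mm behind it (env.tip_extent is the distance from the TCP to the fingertips, in mm); z points along the fingers, y is the line along which they close (so a half turn about z gives the same grasp; the last joint's range is limited). The gripper opens to 94 mm and grips with 3 to 60 N. Pads are 16 mm wide; open, the fingers measure 119 mm over their backs; the gripper's body (75 mm by 177 mm) begins 78 mm behind the grasp point.
Start: joints at [-1.288, 0.207, 1.542, -0, 1.393, -0.15], TCP at [241.152, -521.989, 195.047] pointing down, gripper open.
Joint ranges: [-2.73, 2.73], [-0.86, 2.22], [0.23, 2.46], [-1.11, 4.25], [0.08, 2.63], [-2.82, 2.82]. Speed limits (rad/s): [2.79, 2.79, 3.14, 3.14, 3.14, 3.14].

INTERFACE

Orientations are given as a rotation vector (axis times angle).
In Python, from rig import env gives the robot as it stands.
- The arm moves only by the tool jog_arm, never from a script. Its argument "series" is a list of rows, each a list of 5 numbers: the opening, from -1 (shut) to 1 (fully open), then the shift along the tool's x, y, z normalised to -1 to 1, where 1 is 60 mm, then the turn about the tool's z normalised to -1 to 1, where 1 is 0.1 rad. In form: [[jaw, tx, ty, tz, twist], ...]. A call has 1 to 20 rows; each row shifts and turns the commanded pose from where the row before left it, along the tool's axes as they then stand; what a row does not reach is not made up. A row lasts 1/8 s, in which the tool goes at most 62.5 mm and 10.7 degrees, less where a joint would pass 70% of its speed; a pose out of reach is approached as far as the arm can. A call with a number of a shift or a turn outside -1 to 1 is refused whole. A call with a gripper value outside its range is refused whole. The fingers move at their own pace and stop on an object; "squeeze" is the grip in N (left out, the last holds). Time passes only in rows, so rows that do not move let the fingers close. It gives the time, the measured TCP pose, the force, the opening and the grip force at its end, in the units of the state.
- env.state(): the state, without advancing time (a new reading comes with each control period).
- env.grab_frame(name): name is "scene" or "top" or "wrist"; returns a dict with "image" (480x640x3 uint8, red, green, blue), "intrinsics" (3x3 intrinsics, pixels), "R" (3x3) and "t" (3): a world point X has camera coordinates R X + t. Camera axes: x right, y down, z forward; pixel columns grow to the right and rows downward; lengths in mm; the calibration is good to about 2 mm. A picture is of the moment at which its call begins. There is no depth.
- env.close_job(): hands the job in; it is judged then, once.
Trained networks look in the newest picture that a camera, given by its name, has taken for a name from the list of things; names that differ only in an ending like _2 or _b are one class to them, and where a whole thing is asked for, a point or a joint stands for the part that bears it (a point fixed in the world has none). Each returns a list of dicts, best first, with "conf" (0 to 1); they miss things now and then, are a little off and sometimes report something else, mostly with a low value. They report only what shows in the picture. A call takes as long as a camera call. They do not tell look-alikes from the thing itself.
- env.masks_of(camera, name): "region" (480x640 bool, what is visible of it) and "pixel" ([row, column] in pixels, amid what is visible of it).
- env.place_of(camera, name): "pixel" ([row, column] in pixels: a listed point, or the origin of a listed thing).
The state is a dict: "clock": time; "q": joint angles; "qd": joint speeds; "joint_efforts": joint torques, N m; "tool_pos": TCP position; "ee_rot": TCP orientation; "force": force on the tool from outside, world axes, zero at the start; "wrist_torque": the same for the moment, N m; "gripper_width": finger opening in mm; "grasp_force": force on a finger pad.
Only numpy, scipy, OpenCV 4.12 (cv2) and the standard library are available. Lean on these libraries where they do the work, as an engineer would, in place of code of your own. Each camera call takes 0.05 s, during which the arm holds its last target. There are 200 camera calls.

## Working session

There is one attempt and no reset: what is moved stays moved. The work goes in short steps, Python scripts to look and compute and a tool call to move; the robot and the scene stay as the last step left them, time stands still between calls to the robot, and variables do not carry over. Pictures are saved under pics/ and viewed, at most 10 in all, crops included, and the job is handed in when it is done.

Besides the shell and the picture viewer there is one more tool, called after "Call:" by a JSON object that holds its "op" and its "data". jog_arm: Moves the arm, as the interface text tells. Its arguments: {"type":"object","properties":{"series":{"type":"array","items":{"type":"array","items":{"type":"number"}}},"squeeze":{"type":"number"}},"required":["series"]}

```bash
ls; mkdir -p pics
python3 - <<'E'
from rig import env
import cv2
print(env.state(), env.tip_extent)
for c in ("scene","top"):
    f=env.grab_frame(c); cv2.imwrite(f"pics/{c}0.png",f["image"][:,:,::-1])
    print(c,f["intrinsics"].tolist(),f["R"].tolist(),f["t"].tolist())
    for n in ["pan","stand","carrier_top","balance","wblock","weight_large","weight_mid","weight_small","wash","beaker","amber","timer","tipbox"]:
        print(n,[(round(d["conf"],2),[round(float(v)) for v in d["pixel"]]) for d in env.place_of(c,n)][:4])
E
```

```text
pics
{'clock': 0.0, 'q': array([-1.28846946e+00,  2.07413301e-01,  1.54293587e+00, -1.42237179e-05,
        1.39347813e+00, -1.50484239e-01]), 'qd': array([-7.37655828e-04,  1.03830705e-05,  1.50124968e-03,  9.26075049e-04,
       -1.21175989e-03,  2.11705535e-05]), 'joint_efforts': array([ 1.61736778e-03, -3.70866930e+01, -2.81416208e+01,  7.01164571e-02,
        3.60568380e-02, -1.79669369e-04]), 'tool_pos': array([ 240.93145189, -521.18619806,  193.90321045]), 'ee_rot': array([-3.06613902e+00, -6.74089337e-01,  2.52988130e-04]), 'force': array([-0.68011426, -0.20873829,  0.09442087]), 'wrist_torque': array([-0.00079733, -0.01307395,  0.02183619]), 'grasp_force': 0.0, 'gripper_width': 94.02411139034261} 17.0
scene [[451.0694641766348, 0.0, 321.9763118650771], [0.0, 451.0694641766348, 242.2768984975281], [0.0, 0.0, 1.0]] [[-0.8617439309579566, 0.5067435643707034, -0.02466490271626809], [0.29900393270091497, 0.467994510015106, -0.831611560059808], [-0.4098707670553183, -0.7240111177078673, -0.55480974734488]] [436.4484959886989, -98.27494121683382, 1120.6176763204683]
pan [(0.82, [18
[... 593 characters left out ...]
95346516], [-0.9979518955650587, 0.018528811613632158, -0.06122660596744414], [0.06133299972263374, 0.005228809503839802, -0.9981036633016613]] [-11.992195414028348, 510.9596676071241, 1502.1809662554856]
pan [(0.92, [243, 425]), (0.72, [310, 456]), (0.69, [344, 398])]
stand [(0.93, [243, 424])]
carrier_top [(0.76, [186, 328]), (0.16, [295, 304])]
balance [(0.9, [201, 319])]
wblock [(0.98, [271, 187])]
weight_large [(0.63, [270, 192])]
weight_mid [(0.58, [245, 428]), (0.42, [297, 187])]
weight_small [(0.66, [236, 193])]
wash [(0.57, [165, 207])]
beaker [(0.77, [297, 299])]
amber [(0.9, [284, 403])]
timer [(0.74, [244, 423]), (0.66, [326, 193]), (0.36, [297, 303])]
tipbox [(0.57, [161, 417])]
```

View pics/scene0.png

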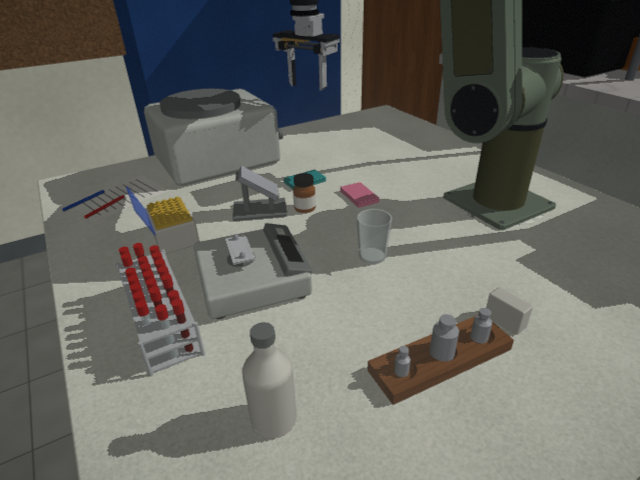

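View pics/top0.png

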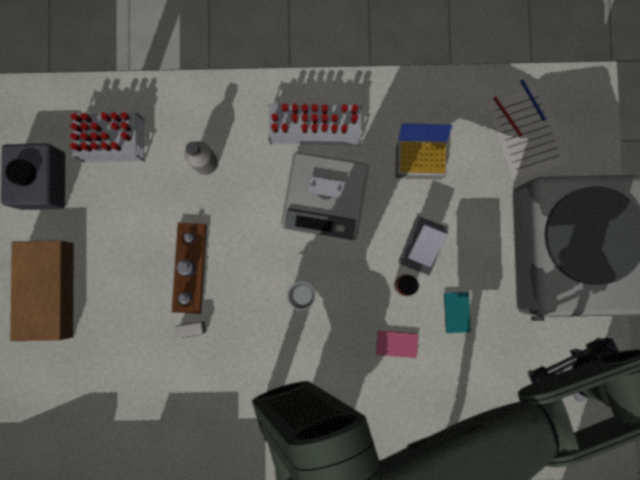

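The scene view shows the real pan on its stand at (col 257, row 183), with pink and turquoise look-alikes lying on the bench. The carrier is at about (240,246), and the large weight is in the middle recess at about (445,340). The top view shows the pan at (425,243), the carrier at (327,187) and the large weight at (185,268).

```bash
cat > h.py <<'E'
import numpy as np, cv2
from rig import env
from scipy.spatial.transform import Rotation as Ro
def ray(f,px):
    K,R,t=map(np.array,(f["intrinsics"],f["R"],f["t"]))
    d=R.T@np.linalg.inv(K)@[px[1],px[0],1]; return -R.T@t, d/np.linalg.norm(d)
def tri(rs):
    A=sum(np.eye(3)-np.outer(d,d) for _,d in rs); b=sum((np.eye(3)-np.outer(d,d))@c for c,d in rs)
    X=np.linalg.solve(A,b); return X,[np.linalg.norm((np.eye(3)-np.outer(d,d))@(X-c)) for c,d in rs]
def atz(f,px,z):
    c,d=ray(f,px); return c+d*(z-c[2])/d[2]
def proj(f,X):
    p=np.array(f["R"])@X+f["t"]; p=np.array(f["intrinsics"])@p; return (p[:2]/p[2])[::-1]
def yaw():
    x=Ro.from_rotvec(env.state()["ee_rot"]).as_matrix()
    return np.degrees(np.arctan2(x[1,1],x[0,1])), x   # direction of closing axis
E
python3 - <<'E'
from h import *
S=env.grab_frame("scene");T=env.grab_frame("top")
P={"pan":((183,257),(243,425)),"carrier_top":((246,240),(186,328)),"stand":((208,263),(243,424)),"balance":((279,257),(201,319)),"wblock":((361,442),(271,187)),"wl":((354,443),(270,192)),"beaker":((256,370),(297,299)),"amber":((209,311),(284,403)),"timer":((324,504),(326,193)),"wash":((419,275),(165,207))}
for k,(a,b) in P.items():
    X,r=tri([ray(S,a),ray(T,b)]); print(k,X.round(1),np.round(r,1))
print(yaw()); W=env.grab_frame("wrist"); R=np.array(W["R"]);x=yaw()[1];c=-R.T@np.array(W["t"])
print("cam in tool",x.T@(c-env.state()["tool_pos"]),(x.T@R.T).round(2).tolist(),W["intrinsics"][0])
def ang(pts):
    d,=[np.array(pts[1])-pts[0]]; return np.degrees(np.arctan2(d[1],d[0]))
# orientation of masks
for n,z in (("pan",65),("wblock",22),("balance",56)):
    ms=env.masks_of("top",n)
    for m in ms[:3]:
        u=np.argwhere(m["region"]).astype(np.float32)
        (cy,cx),(h,w),a=cv2.minAreaRect(u); b=cv2.boxPoints(((cy,cx),(h,w),a))
        print(n,round(m["conf"],2),[atz(T,p,z)[:2].round(0).tolist() for p in b])
E
```

```text
pan [ 516.6 -279.6   78.9] [1.4 1.4]
carrier_top [655.6 -47.6  82.5] [1.9 1.9]
stand [ 514.4 -285.8    8. ] [6.4 6.4]
balance [633.9 -26.8   9. ] [2.4 2.4]
wblock [464.2 309.1  -1.5] [4.7 4.7]
wl [462.1 299.3   4.4] [1.2 1.2]
beaker [396.2  24.7   3.8] [7.5 7.5]
amber [ 4.114e+02 -2.302e+02 -2.000e-01] [7.5 7.5]
timer [321.  299.   -3.1] [1. 1.]
wash [734.3 260.   -7.1] [1.7 1.7]
(np.float64(-65.20226129130715), array([[ 9.07794032e-01,  4.19416255e-01,  2.20999797e-05],
       [ 4.19416255e-01, -9.07794032e-01, -2.47916382e-05],
       [ 9.66421366e-06,  3.17747919e-05, -9.99999999e-01]]))
cam in tool [  83.23023156   -1.36541022 -189.61520966] [[0.0, -0.96, -0.28], [1.0, 0.0, 0.0], [0.0, -0.28, 0.96]] [343.27712615   0.         312.40430593]
pan 0.83 [[397.0, -383.0], [395.0, -322.0], [297.0, -326.0], [300.0, -386.0]]
pan 0.77 [[308.0, -162.0], [250.0, -156.0], [241.0, -253.0], [299.0, -259.0]]
pan 0.59 [[571.0, -283.0], [484.0, -237.0], [455.0, -293.0], [542.0, -339.0]]
wblock 0.95 [[587.0, 334.0], [357.0, 349.0], [351.0, 271.0], [580.0, 255.0]]
balance 0.72 [[752.0, 35.0], [561.0, 72.0], [524.0, -117.0], [714.0, -155.0]]
```

Call:
{"op": "jog_arm", "data": {"series": [[1, 0.42, -0.91, -0.3, 0], [1, 0.42, -0.91, -0.3, 0], [1, 0.42, -0.91, -0.3, 0], [1, 0.42, -0.91, 0, 0], [1, 0.83, 0.385, 0, 0], [1, 0.83, 0.385, 0, 0], [1, 0.83, 0.385, 0, 0], [1, 0.83, 0.385, 0, 0], [1, 0.83, 0.385, 0, 0], [1, 0, 0, 0, 1], [1, 0, 0, 0, 1], [1, 0, 0, 0, 1], [1, 0, 0, 0, 1], [1, 0, 0, 0, 1], [1, 0, 0, 0, 1], [1, 0, 0, 0, 1], [1, 0, 0, 0, 1], [1, 0, 0, 0, 1], [1, 0, 0, 0, 0.2]]}}

```text
clock: 4.08
tool_pos: [515.5, -282.6, 248.8]
ee_rot: [-3.049, 0.758, 0.0]
force: [-0.5, -0.1, -0.4]
gripper_width: 93.9
grasp_force: 0.0
```

Run:
```python
from h import *
print(env.state()["tool_pos"],yaw()[0],env.state()["q"].round(2))
W=env.grab_frame("wrist"); cv2.imwrite("pics/w1.png",W["image"][:,:,::-1])
for n in ("pan","stand"):
  for d in env.place_of("wrist",n): print(n,d["conf"],d["pixel"])
for m in env.masks_of("wrist","pan"):
    u=np.argwhere(m["region"]).astype(np.float32); r=cv2.minAreaRect(u);print(m["conf"],len(u),r,cv2.boxPoints(r).round(0).tolist())
```

```text
[ 515.49197349 -282.62292173  248.77619734] -117.9115795347574 [-0.65  0.2   1.44  0.    1.5   1.41]
pan 0.84 [217.0, 315.4]
pan 0.83 [286.3, 422.8]
pan 0.62 [370.2, 346.3]
0.8 4097 ((217.05007934570312, 314.1239929199219), (72.04981994628906, 62.36077117919922), 4.573921203613281) [[179.0, 342.0], [184.0, 280.0], [255.0, 286.0], [250.0, 348.0]]
0.7 1817 ((360.7386779785156, 347.213134765625), (34.35563659667969, 76.85517883300781), 1.3971810340881348) [[343.0, 385.0], [345.0, 308.0], [379.0, 309.0], [377.0, 386.0]]
```

View pics/w1.png

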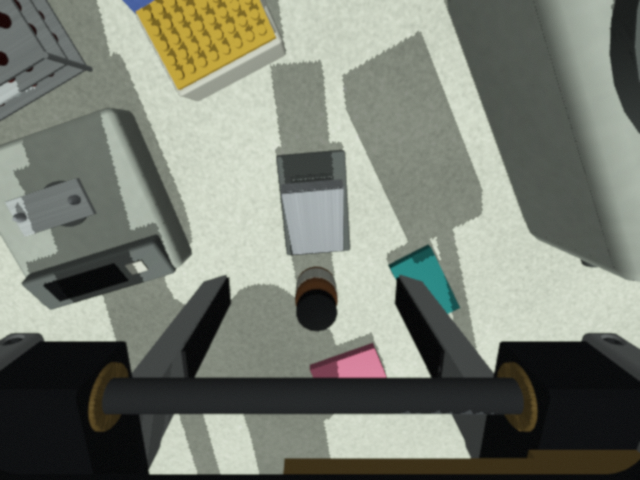

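The wrist view shows the pan's top face spanning roughly cols 281–349, rows 184–255. The dark upper end face is at rows 150–185, and the jaws are clear of it.

```bash
cat > fit.py <<'E'
from h import *
from scipy.optimize import minimize
def box(x,y,z,yw,pitch,dims=(100,60,14)):
    # origin centre of underside; pitch: x axis raised
    R=Ro.from_euler("ZY",[yw,-pitch]).as_matrix()
    c=np.array([[sx*dims[0]/2,sy*dims[1]/2,sz*dims[2]] for sx in(-1,1) for sy in(-1,1) for sz in(0,1)])
    return c@R.T+[x,y,z]
def sil(f,pts):
    m=np.zeros((480,640),np.uint8)
    p=np.array([proj(f,q)[::-1] for q in pts])
    h=cv2.convexHull((p*16).round().astype(np.int32)); cv2.fillConvexPoly(m,h,255,cv2.LINE_AA,4); return m/255.
def fit(obs,p0,free,step):
    p0=np.array(p0,float)
    def cost(v):
        p=p0.copy();p[free]=p0[free]+v*np.array(step); c=0
        for f,m in obs:
            s=sil(f,box(*p)); c+=1-np.minimum(s,m).sum()/np.maximum(s,m).sum()
        return c
    r=minimize(cost,np.zeros(len(free)),method="Nelder-Mead",options=dict(initial_simplex=np.vstack([np.zeros(len(free)),np.eye(len(free))]),xatol=.01,fatol=1e-4,maxiter=500))
    p=p0.copy();p[free]+=r.x*np.array(step); return p,r.fun
E
python3 - <<'E'
from fit import *
F={c:env.grab_frame(c) for c in("scene","top","wrist")}
guess=np.array([517,-280,72])
obs={}
for c,f in F.items():
    px=proj(f,guess); ms=env.masks_of(c,"pan")
    m=min(ms,key=lambda d:np.hypot(*(np.array(d["pixel"])-px))); print(c,px.round(),m["pixel"],m["conf"],m["region"].sum())
    if np.hypot(*(np.array(m["pixel"])-px))<20: obs[c]=(f,m["region"].astype(float))
p0=[517,-280,70,np.radians(-28),np.radians(35)]
for sub in (list(obs),["wrist","top"],["wrist","scene"],["wrist"]):
    if all(s in obs for s in sub):
        p,c=fit([obs[s] for s in sub],p0,[0,1,2,3] if len(sub)>1 else [0,1,3],[8,8,8,.1] if len(sub)>1 else [8,8,.1]); print(sub,p[:3].round(1),np.degrees(p[3:]).round(1),c/len(sub))
E
```

```text
scene [186. 258.] [190.2, 307.9] 0.27 770
top [243. 425.] [245.0, 418.9] 0.52 218
wrist [216. 311.] [215.7, 316.3] 0.85 4090
['top', 'wrist'] [ 514.1 -283.8   62.6] [-22.7  35. ] 0.42226855035578853
['wrist', 'top'] [ 514.1 -283.8   62.6] [-22.7  35. ] 0.42226855035578853
['wrist'] [ 515.3 -284.2   70. ] [-22.6  35. ] 0.04836377841505446
```

Call:
{"op": "jog_arm", "data": {"series": [[1, 0, 0, 0, -0.92], [1, -0.8, 0.5, 0.4, 0], [1, -0.2, 0.5, 0.3, 0], [1, 0, 0, 0, 0]]}}

```text
clock: 5.08
tool_pos: [434.9, -315.0, 205.1]
ee_rot: [-3.078, 0.621, 0.005]
force: [-0.2, 0.4, -0.2]
gripper_width: 93.8
grasp_force: 0.0
```

```bash
cat > m2.py <<'E'
from fit import *
import pickle
p0=[515,-284,70,np.radians(-22.6),np.radians(35)]
f=env.grab_frame("wrist"); m=env.masks_of("wrist","pan")
px=proj(f,np.array(p0[:3])); m=min(m,key=lambda d:np.hypot(*(np.array(d["pixel"])-px)))
print(px,m["pixel"],m["conf"],env.state()["tool_pos"],yaw()[0],env.state()["force"])
try: L=pickle.load(open("obs.pkl","rb"))
except Exception: L=[]
L.append(({k:f[k] for k in("intrinsics","R","t")},m["region"].astype(float))); pickle.dump(L,open("obs.pkl","wb"))
p,c=fit(L[-1:],p0,[0,1,3],[8,8,.1]);print(p[:3].round(1),np.degrees(p[3:]).round(1),c)
if len(L)>1:
    p,c=fit(L,p0,[0,1,2,3],[8,8,8,.1]);print(p[:3].round(1),np.degrees(p[3:]).round(1),c/len(L))
E
python3 m2.py
```

```text
[160.33171189 249.27885123] [157.2, 244.5] 0.89 [ 437.5737813  -315.09236881  207.35349146] -112.67846820289486 [-0.21119543  0.66445787 -1.09290653]
[ 514.7 -283.8   70. ] [-23.6  35. ] 0.07517129354050489
```

Call:
{"op": "jog_arm", "data": {"series": [[1, 0.9, -0.9, 0, 0], [1, 0.9, -0.9, 0, 0], [1, 0, 0, 0, 0]]}}

```text
clock: 5.55
tool_pos: [557.2, -264.6, 207.4]
ee_rot: [-3.082, 0.607, -0.004]
force: [-0.5, -0.3, 0.3]
gripper_width: 94.1
grasp_force: 0.0
```

```bash
python3 m2.py
```

```text
[256.22715919 347.28812018] [256.2, 348.5] 0.9 [ 553.9270827  -266.46809058  207.286614  ] -112.4812066633323 [ 0.3819454  -0.50550498  0.58720246]
[ 515.5 -284.1   70. ] [-23.3  35. ] 0.049471986814930924
[ 514.4 -283.7   65.5] [-22.9  35. ] 0.0470710277595392
```

Call:
{"op": "jog_arm", "data": {"series": [[1, -0.56, 0.52, 0, 0], [1, 0, 0, 0.6, 0], [1, 0, 0, 0.6, 0], [1, 0, 0, 0.5, 0], [1, 0, 0, 0.3, 0], [1, 0, 0, 0.23, 0], [1, 0, 0, 0, 0], [1, 0, 0, 0, 0]], "squeeze": 12}}

```text
clock: 6.65
tool_pos: [510.5, -283.9, 74.2]
ee_rot: [3.08, -0.617, 0.003]
force: [0.0, 0.2, 1.2]
gripper_width: 94.2
grasp_force: 0.0
```

Call:
{"op": "jog_arm", "data": {"series": [[0, 0, 0, 0, 0], [0, 0, 0, 0, 0], [-1, 0, 0, 0, 0], [-1, 0, 0, 0, 0], [-1, 0, 0, 0, 0], [-1, 0, 0, 0, 0]], "squeeze": 12}}

```text
clock: 7.4
tool_pos: [509.9, -283.1, 73.2]
ee_rot: [-3.08, 0.617, -0.001]
force: [0.0, 0.9, 1.9]
gripper_width: 58.9
grasp_force: 12.0
```

Call:
{"op": "jog_arm", "data": {"series": [[-1, 0, 0, -0.2, 0], [-1, 0, 0, -0.5, 0], [-1, 0, 0, -0.7, 0], [-1, 0, 0, -0.6, 0], [-1, -0.4, -0.33, 0, 0], [-1, -0.5, -0.42, 0, 0], [-1, -0.5, -0.42, 0, 0], [-1, -0.5, -0.42, 0, 0], [-1, -0.45, -0.37, 0, 0], [-1, 0, 0, 0, -0.7], [-1, 0, 0, 0, -1], [-1, 0, 0, 0, -1], [-1, 0, 0, 0, -1], [-1, 0, 0, 0, -1], [-1, 0, 0, 0, -1], [-1, 0, 0, 0, -1], [-1, 0, 0, 0, -1], [-1, 0, 0, 0, -1]], "squeeze": 14}}

```text
clock: 9.65
tool_pos: [424.3, -120.4, 193.2]
ee_rot: [3.052, 0.744, -0.001]
force: [0.6, 0.6, -1.0]
gripper_width: 58.8
grasp_force: 14.0
```

Call:
{"op": "jog_arm", "data": {"series": [[-1, 0, 0, 0, -1], [-1, 0, 0, 0, -1], [-1, 0, 0, 0, -1], [-1, 0, 0, 0, -1], [-1, 0, 0, 0, -1], [-1, 0, 0, 0, -1], [-1, 0, 0, 0, -1], [-1, 0, 0, 0, -1], [-1, 0, 0, 0, -1], [-1, 0, 0, 0, 0], [-1, 0, 0, 0, 0]]}}

```text
clock: 11.02
tool_pos: [424.6, -120.4, 193.2]
ee_rot: [2.43, 1.992, -0.0]
force: [0.4, 0.3, -1.7]
gripper_width: 59.3
grasp_force: 14.0
```

Run:
```python
from h import *
print(env.state()["tool_pos"],yaw()[0],env.state()["q"].round(2),env.state()["gripper_width"])
W=env.grab_frame("wrist"); S=env.grab_frame("scene"); cv2.imwrite("pics/w2.png",np.hstack([W["image"][:,100:540:1],S["image"][60:420,200:560][np.r_[0:360,[359]*120]]])[:,:,::-1])
```

```text
[ 424.63856815 -120.43086592  193.16367078] -11.31414745868053 [-0.47 -0.08  1.85 -0.    1.37 -0.28] 59.34602431880574
```

View pics/w2.png

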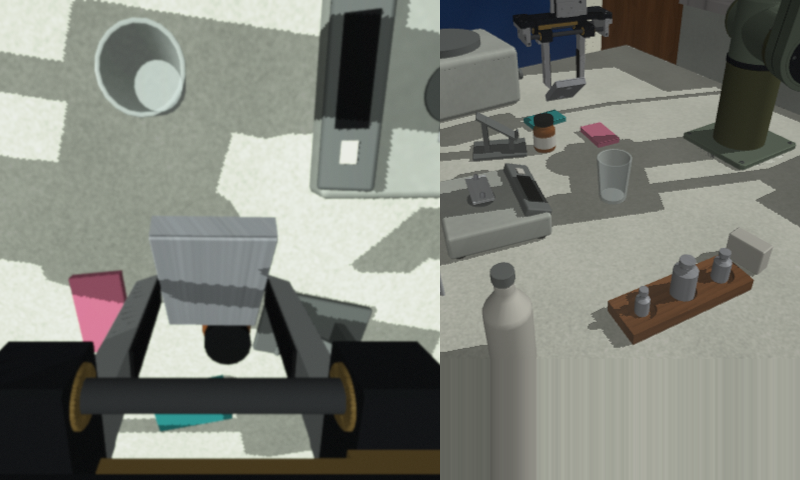

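The pan is held between the jaws at the 35° tilt, with its high end at the top of the wrist view. I'll lower it gently to free bench so that it levels out.

Call:
{"op": "jog_arm", "data": {"series": [[-1, 0, 0, 0.5, 0], [-1, 0, 0, 0.7, 0], [-1, 0, 0, 0.7, 0], [-1, 0, 0, 0.5, 0], [-1, 0, 0, 0.07, 0]]}}

```text
clock: 11.75
tool_pos: [422.6, -119.3, 42.8]
ee_rot: [-2.425, -1.99, 0.004]
force: [-0.1, -0.2, -2.4]
gripper_width: 58.6
grasp_force: 14.0
```

Call:
{"op": "jog_arm", "data": {"series": [[-1, 0, 0, 0, 0], [-1, 0, 0, 0.1, 0], [-1, 0, 0, 0.1, 0], [-1, 0, 0, 0.1, 0], [-1, 0, 0, 0.07, 0], [-1, 0, 0, 0.03, 0], [-1, 0, 0, 0, 0]], "squeeze": 4}}

```text
clock: 12.62
tool_pos: [424.6, -120.5, 20.7]
ee_rot: [-2.428, -1.993, 0.001]
force: [0.4, 0.1, -2.5]
gripper_width: 59.7
grasp_force: 4.0
```

Call:
{"op": "jog_arm", "data": {"series": [[1, 0, 0, 0, 0], [1, 0, 0, 0, 0], [1, 0, 0, 0, 0], [1, 0, 0, 0, 0], [1, 0, 0, -0.6, 0], [1, 0, 0, -0.8, 0], [1, 0, 0, -0.6, 0], [1, 0, 0, 0, 0], [1, 0, 0, 0, 0]]}}

```text
clock: 13.75
tool_pos: [424.1, -120.0, 140.0]
ee_rot: [-2.427, -1.993, 0.001]
force: [-0.0, 0.2, -0.9]
gripper_width: 94.1
grasp_force: 0.0
```

Run:
```python
from fit import *
print(env.state()["tool_pos"],yaw()[0])
W=env.grab_frame("wrist"); cv2.imwrite("pics/w3.png",W["image"][:,:,::-1])
p0=[424,-120,0,np.radians(79),0]; px=proj(W,np.array([424,-120,7.])); print(px)
for m in env.masks_of("wrist","pan"):
    print(m["conf"],m["pixel"],m["region"].sum())
    if np.hypot(*(np.array(m["pixel"])-px))<60:
        p,c=fit([(W,m["region"].astype(float))],p0,[0,1,3],[8,8,.1]);print(p[:3].round(1),np.degrees(p[3]).round(1),c)
```

```text
[ 424.08787248 -120.04682303  139.95523495] -11.227169313029895
[228.51215595 313.00117501]
0.96 [435.3, 287.3] 3992
0.82 [222.4, 311.5] 6564
[ 425.4 -114.4    0. ] 78.1 0.042610935692696916
0.67 [316.9, 173.0] 1805
```

View pics/w3.png

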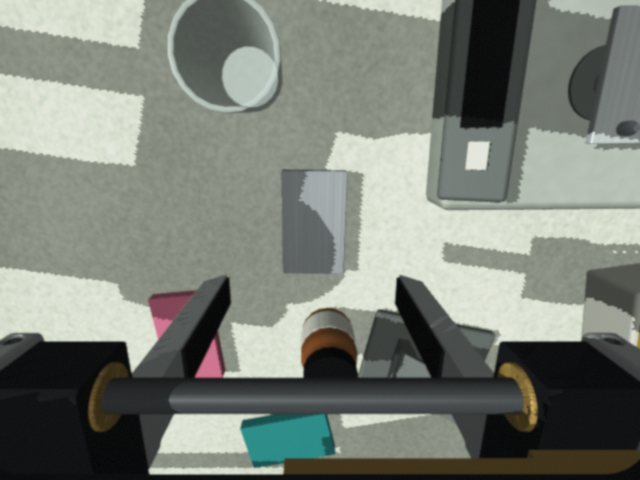

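The pan is lying flat at about (315,222), with the jaws centred on it. I'll regrasp it level.

Call:
{"op": "jog_arm", "data": {"series": [[1, 0.097, 0, 0.5, 0], [1, 0, 0, 0.7, 0], [1, 0, 0, 0.5, 0], [1, 0, 0, 0.2, 0], [1, 0, 0, 0.12, 0], [0.6, 0, 0, 0, 0], [0, 0, 0, 0, 0], [-1, 0, 0, 0, 0], [-1, 0, 0, 0, 0], [-1, 0, 0, 0, 0], [-1, 0, 0, 0, 0]], "squeeze": 10}}

```text
clock: 15.22
tool_pos: [426.0, -114.7, 19.7]
ee_rot: [2.428, 1.993, 0.0]
force: [-0.1, 0.6, -1.0]
gripper_width: 37.4
grasp_force: 0.0
```

Run:
```python
from h import *
s=env.state();print(s["tool_pos"],s["gripper_width"],s["grasp_force"],s["force"])
W=env.grab_frame("wrist"); cv2.imwrite("pics/w4.png",W["image"][:,:,::-1])
```

```text
[ 425.97782295 -114.72536658   19.70396472] 37.36998750667964 0.0 [-0.10521977  0.55554124 -1.04271321]
```

View pics/w4.png

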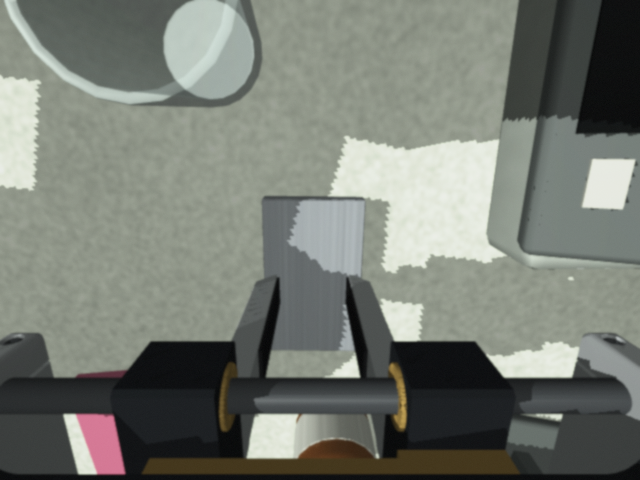

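The pan lies flat under the jaws at cols 263–363, but the fingers appear to have closed over its top to 37 mm. I'll check the finger geometry.

Run:
```python
from fit import *
s=env.state(); R=yaw()[1]; W=env.grab_frame("wrist"); w=s["gripper_width"]/2
for x in (-8,8):
  for z in (-20,0,10,17): print(x,z,proj(W,s["tool_pos"]+R@[x,-w,z]).round(),proj(W,s["tool_pos"]+R@[x,w,z]).round())
m=max((m for m in env.masks_of("wrist","pan")),key=lambda m:m["region"][150:350,260:370].sum());print(m["conf"],m["region"].sum())
for z in (-15,-8,0,8):
  p,c=fit([(W,m["region"].astype(float))],[425,-114,z,1.36,0],[0,1,3],[8,8,.1]);print(z,p,c)
  print([proj(W,q).round().tolist() for q in box(*p)[1::2]])
print(s)
```

```text
-8 -20 [313. 283.] [313. 344.]
-8 0 [297. 286.] [297. 341.]
-8 10 [290. 287.] [290. 340.]
-8 17 [285. 288.] [285. 339.]
8 -20 [286. 282.] [286. 345.]
8 0 [272. 285.] [272. 342.]
8 10 [266. 286.] [266. 340.]
8 17 [262. 287.] [262. 339.]
0.62 12742
-15 [ 425.84696808 -117.9556548   -15.            1.37564794    0.        ] 0.18851669460009401
[[343.0, 357.0], [343.0, 271.0], [201.0, 363.0], [201.0, 266.0]]
-8 [ 425.5280405  -116.43577606   -8.            1.37761278    0.        ] 0.16647396156517213
[[346.0, 357.0], [347.0, 269.0], [201.0, 363.0], [201.0, 263.0]]
0 [ 425.88667282 -114.20995944    0.            1.38716087    0.        ] 0.1817205370963496
[[350.0, 360.0], [351.0, 268.0], [199.0, 364.0], [200.0, 260.0]]
8 [ 426.13694452 -113.08126221    8.            1.38548522    0.        ] 0.2404759099020235
[[356.0, 361.0], [357.0, 267.0], [199.0, 367.0], [200.0, 258.0]]
{'clock': 15.275, 'q': array([-4.59793732e-01,  1.62171054e-01,  2.00888653e+00, -1.67288862e-05,
        9.70498104e-01, -2.63764120e-01]), 'qd': array([-2.09922228e-03,  2.42930692e-03, -4.96600162e-04, -1.42133598e-03,
        7.83738679e-05, -1.15612394e-03]), 'joint_efforts': array([ 7.20312491e-04, -2.83314639e+01, -2.12977087e+01,  5.57407946e-02,
        3.42510163e-02,  1.40578745e-04]), 'tool_pos': array([ 425.91199086, -114.72369908,   19.64168308]), 'ee_rot': array([2.42812527e+00, 1.99338022e+00, 4.10214297e-06]), 'force': array([-0.58207758,  0.6135245 , -0.29488141]), 'wrist_torque': array([-0.01633812, -0.06037871, -0.03205893]), 'grasp_force': 0.0, 'gripper_width': 33.497610061690416}
```

Call:
{"op": "jog_arm", "data": {"series": [[1, 0, 0, 0, 0], [1, 0, 0, 0, 0], [1, 0, 0, 0, 0], [1, 0, 0, 0.03, 0], [1, 0, 0, 0, 0]]}}

```text
clock: 16.0
tool_pos: [425.7, -114.6, 17.6]
ee_rot: [-2.428, -1.993, 0.0]
force: [-0.8, 0.4, 0.3]
gripper_width: 72.4
grasp_force: 0.0
```

Run:
```python
from h import *
s=env.state();print(s["tool_pos"],s["force"])
S=env.grab_frame("scene"); tp=s["tool_pos"]; R=yaw()[1]
px=[proj(S,tp+R@[0,y,17]) for y in(-47,47)]; r,c=proj(S,tp).round().astype(int); print(px,r,c,proj(S,tp+R@[0,-47,-10]),proj(S,tp+R@[0,47,-10]))
im=S["image"][r-60:r+60,c-80:c+80]; r0,c0=r-60,c-80
im=cv2.resize(im,None,fx=5,fy=5,interpolation=cv2.INTER_CUBIC)
for q in px: cv2.circle(im,(int((q[1]-c0)*5),int((q[0]-r0)*5)),4,(255,0,0),1)
cv2.imwrite("pics/s5.png",im[:,:,::-1])
```

```text
[ 425.7299989  -114.61465199   17.62594922] [-0.75688942  0.36951099  0.25675505]
[array([227.26215415, 346.17731788]), array([235.34216916, 307.38735561])] 225 327 [217.17214081 346.23394318] [225.12601585 306.86515786]
```

View pics/s5.png

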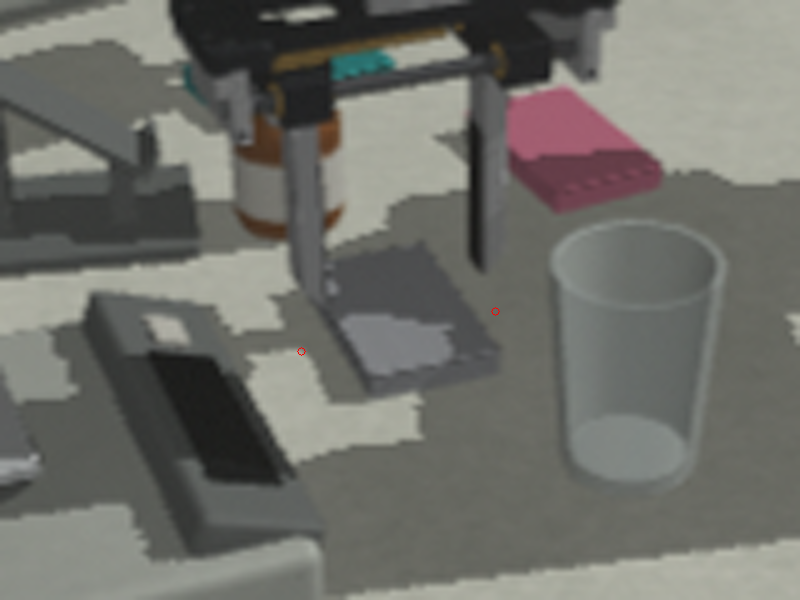

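The fingertips are at about (309,225) and (344,219) in the scene image, roughly 25 mm higher than `env.tip_extent` says. The wrist view gives the same figure: tips about 9 mm behind the TCP. I'll lower step by step and watch the force.

Call:
{"op": "jog_arm", "data": {"series": [[1, 0, 0, 0, 0], [1, 0, 0, 0, 0], [1, 0, 0, 0.08, 0], [1, 0, 0, 0.08, 0], [1, 0, 0, 0, 0]]}}

```text
clock: 16.68
tool_pos: [425.3, -114.4, 7.6]
ee_rot: [-2.427, -1.993, 0.001]
force: [0.4, -0.6, -0.5]
gripper_width: 94.1
grasp_force: 0.0
```

Call:
{"op": "jog_arm", "data": {"series": [[1, 0, 0, 0.05, 0], [1, 0, 0, 0.05, 0], [1, 0, 0, 0, 0]]}}

```text
clock: 17.05
tool_pos: [425.7, -114.6, 1.9]
ee_rot: [-2.428, -1.993, 0.0]
force: [0.1, -0.8, 0.3]
gripper_width: 93.9
grasp_force: 0.0
```

Call:
{"op": "jog_arm", "data": {"series": [[1, 0, 0, 0.05, 0], [1, 0, 0, 0, 0]]}}

```text
clock: 17.3
tool_pos: [425.7, -114.6, -1.0]
ee_rot: [-2.428, -1.993, 0.0]
force: [-0.5, 0.2, 0.5]
gripper_width: 94.1
grasp_force: 0.0
```

The TCP is below the bench with no contact, so `env.tip_extent` is wrong here. The tips are actually about 9 mm behind the TCP.

Call:
{"op": "jog_arm", "data": {"series": [[1, 0, 0, 0.04, 0], [1, 0, 0, 0.03, 0], [1, 0, 0, 0, 0]]}}

```text
clock: 17.68
tool_pos: [425.7, -114.6, -5.2]
ee_rot: [-2.428, -1.993, 0.0]
force: [-0.3, 0.6, 0.4]
gripper_width: 94.0
grasp_force: 0.0
```

Call:
{"op": "jog_arm", "data": {"series": [[-1, 0, 0, 0, 0], [-1, 0, 0, 0, 0], [-1, 0, 0, 0, 0], [-1, 0, 0, 0, 0], [-1, 0, 0, 0, 0]], "squeeze": 12}}

```text
clock: 18.3
tool_pos: [426.0, -114.7, -4.9]
ee_rot: [2.428, 1.993, 0.0]
force: [-0.3, 0.3, -0.1]
gripper_width: 59.8
grasp_force: 12.0
```

Call:
{"op": "jog_arm", "data": {"series": [[-1, 0, 0, -0.2, 0], [-1, 0, 0, -0.5, 0], [-1, 0, 0, -0.7, 0], [-1, 0, 0, -0.7, 0], [-1, 0, 0, -0.48, 0], [-1, 0.05, 0.6, 0, 0], [-1, 0.07, 0.8, 0, 0], [-1, 0.07, 0.8, 0, 0], [-1, 0.05, 0.8, 0, 0], [-1, 0.02, 0.53, 0, 0], [-1, 0, 0, 0, 0], [-1, 0, 0, 0, 0]], "squeeze": 14}}

```text
clock: 19.8
tool_pos: [635.5, -140.3, 149.4]
ee_rot: [-2.427, -1.992, 0.002]
force: [-0.1, -0.8, -1.7]
gripper_width: 59.7
grasp_force: 14.0
```

```bash
cat > car.py <<'E'
from fit import *
import pickle
s=env.state(); print(s["tool_pos"],yaw()[0],s["gripper_width"])
W=env.grab_frame("wrist"); d=env.place_of("wrist","carrier_top"); print([(x["conf"],x["pixel"]) for x in d])
for x in d[:1]: print(atz(W,x["pixel"],82))
try: L=pickle.load(open("car.pkl","rb"))
except Exception: L=[]
L.append(ray(W,d[0]["pixel"])); pickle.dump(L,open("car.pkl","wb"))
for n in ("carrier_top","balance"):
  for m in env.masks_of("wrist",n):
    u=np.argwhere(m["region"]).astype(np.float32); r=cv2.minAreaRect(u); b=cv2.boxPoints(r)
    print(n,m["conf"],len(u),[atz(W,p,82 if n!="balance" else 56)[:2].round(1).tolist() for p in b])
for m in env.masks_of("wrist","pan")[:3]: print("pan",m["conf"],m["pixel"],m["region"].sum())
S=env.grab_frame("scene");T=env.grab_frame("top")
q=[ray(f,env.place_of(c,"carrier_top")[0]["pixel"]) for c,f in(("scene",S),("top",T)) if env.place_of(c,"carrier_top")]
print(tri(L) if len(L)>1 else "", tri(L+q))
cv2.imwrite("pics/c%d.png"%len(L),W["image"][:,:,::-1])
E
python3 car.py
```

```text
[ 635.53659064 -140.27051315  149.42456184] -11.226225774244112 59.69938170915992
[(0.59, [115.1, 314.7])]
[655.82135443 -42.59133763  82.        ]
carrier_top 0.55 7193 [[683.5, -3.1], [643.9, 3.9], [627.8, -78.3], [671.5, -85.9]]
balance 0.91 53525 [[560.0, 56.8], [505.1, -107.1], [729.8, -151.4], [747.5, 19.6]]
pan 0.79 [284.8, 311.9] 18729
pan 0.75 [319.4, 11.5] 812
 (array([654.45333323, -44.91494656,  82.7936586 ]), [np.float64(2.64551461484102), np.float64(0.33080798426607594), np.float64(2.690458506779015)])
```

View pics/c1.png

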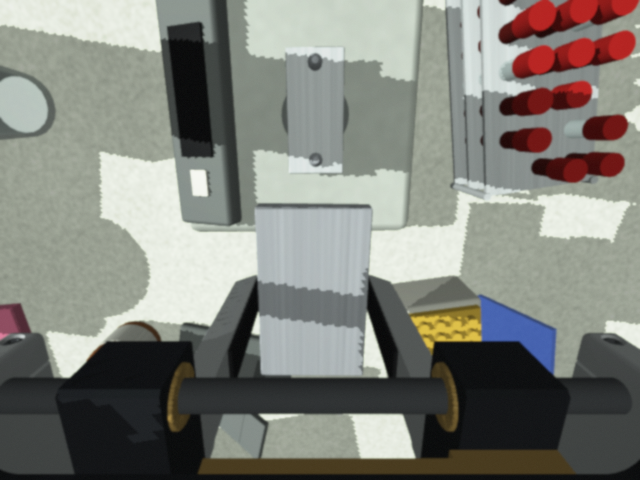

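The pan is held level at cols 257–371, rows 205–375. The carrier's pegs are at (315,61) and (316,160), and the plate spans cols 288–343, rows 47–173.

```bash
cat > peg.py <<'E'
from fit import *
import pickle
s=env.state(); W=env.grab_frame("wrist"); g=cv2.cvtColor(W["image"],cv2.COLOR_RGB2GRAY); yw,R=yaw()
print(s["tool_pos"],yw)
def pegs(guess,zz=91):
    out=[]
    for e in (-1,1):
        X=np.array([*guess,zz])+e*32*np.array([np.cos(a0),np.sin(a0),0]); r,c=proj(W,X)
        if not(12<r<468 and 12<c<628): print("out",r,c);continue
        r0,c0=int(r)-11,int(c)-11; p=g[r0:r0+23,c0:c0+23].astype(float); w=np.clip(np.percentile(p,50)-12-p,0,None)
        k=np.argwhere(w>0); k=(np.array([w.sum(1)@np.arange(23),w.sum(0)@np.arange(23)])/w.sum()) ; px=[r0+k[0],c0+k[1]]
        out.append(px)
    return out
a0=np.radians(yw+90)
P=pegs((655,-44)); print(np.round(P,1))
Q=[atz(W,p,90)[:2] for p in P]; print(np.round(Q,1), "sep",np.linalg.norm(Q[1]-Q[0]) if len(Q)>1 else "")
if len(Q)>1:
    d=Q[1]-Q[0]; print("mid",(Q[0]+Q[1])/2,"yaw",np.degrees(np.arctan2(d[1],d[0])),"tool x yaw",yw+90)
pickle.dump([ray(W,p) for p in P],open("pegs_%d.pkl"%int(s["clock"]*100),"wb"))
ms=[m for m in env.masks_of("wrist","pan") if m["region"][200:360,270:360].sum()>5000]
if ms:
    p,c=fit([(W,ms[0]["region"].astype(float))],[s["tool_pos"][0],s["tool_pos"][1],s["tool_pos"][2]+5,a0,0],[0,1,3,4],[6,6,.06,.06]); print("pan",p[:3].round(1),np.degrees(p[3:]).round(1),c,"in tool",(R.T@(p[:3]-s["tool_pos"])).round(1))
E
python3 peg.py
```

```text
[ 636.62723457 -140.64246228  149.93616567] -11.227054023731819
[[158.2 314.5]
 [ 63.2 312.6]]
[[651.2 -71.6]
 [661.8 -11.6]] sep 60.894898214056994
mid [656.49958785 -41.62983479] yaw 80.06744842131978 tool x yaw 78.77294597626818
pan [ 636.2 -140.1  154.9] [78.   2.3] 0.0199878703828954 in tool [ 0.4 -0.6 -5. ]
```

Call:
{"op": "jog_arm", "data": {"series": [[-1, -0.6, 0.2, -0.2, 0], [-1, 0, 0, 0, 0], [-1, 0, 0, 0, 0]]}}

```text
clock: 20.82
tool_pos: [641.3, -178.0, 161.5]
ee_rot: [-2.428, -1.992, -0.0]
force: [-0.9, 0.1, -2.4]
gripper_width: 59.7
grasp_force: 14.0
```

```bash
python3 peg.py
python3 - <<'E'
from h import *
import pickle,glob
L=[pickle.load(open(f,"rb")) for f in sorted(glob.glob("pegs_*.pkl"))]
X=[tri([l[i] for l in L]) for i in (0,1)] if all(len(l)==2 for l in L) else 0
print(X)
E
```

```text
[ 641.28118883 -178.0124678   161.5495475 ] -11.218968491528326
out 8.60869733965289 294.2287867698212
[[108.5 297.3]]
[[650.5 -73.4]] sep 
pan [ 640.8 -177.4  166.5] [78.1  2.4] 0.025336492525656618 in tool [ 0.5 -0.6 -5. ]
0
```

Call:
{"op": "jog_arm", "data": {"series": [[-1, 0.5, -0.1, 0, 0], [-1, 0.44, -0.1, 0, 0], [-1, 0, 0, 0, 0], [-1, 0, 0, 0, 0]]}}

```text
clock: 21.42
tool_pos: [640.6, -120.7, 161.7]
ee_rot: [2.427, 1.994, -0.001]
force: [0.1, 0.2, -1.5]
gripper_width: 60.1
grasp_force: 14.0
```

```bash
rm pegs_*.pkl; python3 peg.py
python3 - <<'E'
from h import *
W=env.grab_frame("wrist"); d=env.place_of("wrist","carrier_top"); print([(x["conf"],x["pixel"],atz(W,x["pixel"],82)) for x in d[:2]])
c=cv2.resize(W["image"][30:230,240:400],None,fx=3,fy=3,interpolation=cv2.INTER_CUBIC); cv2.imwrite("pics/c3.png",c[:,:,::-1])
E
```

```text
[ 640.61677019 -120.67710021  161.69671307] -11.235941311301296
[[184.1 315.9]
 [ 96.8 312.7]]
[[652.5 -71.3]
 [662.  -10.6]] sep 61.38739905633907
mid [657.20749356 -40.95114357] yaw 81.08818769379245 tool x yaw 78.7640586886987
pan [ 640.3 -120.2  166.7] [78.   2.5] 0.027818533152128122 in tool [ 0.4 -0.4 -5. ]
[(0.78, [142.8, 312.5], array([655.93133503, -42.10039522,  82.        ]))]
```

View pics/c3.png

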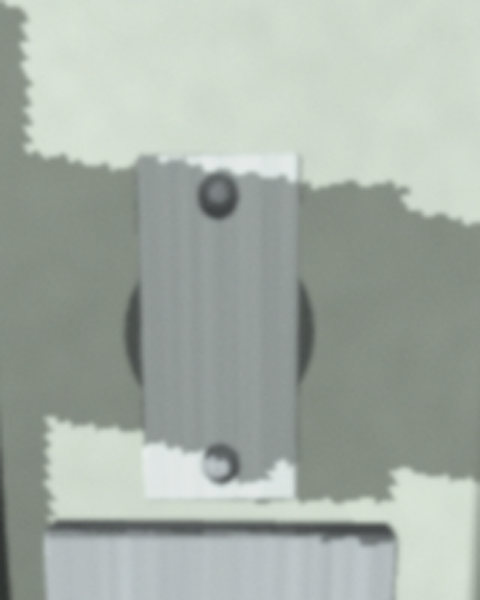

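The crop shows both pegs, at about (217,195) and (220,463), with the plate spanning crop cols 139–298, rows 155–498.

Run:
```python
from h import *
W=env.grab_frame("wrist"); s=env.state(); yw,R=yaw()
f=lambda c,z: atz(W,(30+c[1]/3,240+c[0]/3),z)
C=[f(c,82) for c in((139,157),(298,155),(296,498),(146,498))]; print(np.round(C,1).tolist())
print("plate mid",np.mean(C,0), [np.linalg.norm(C[i]-C[(i+1)%4]).round(1) for i in range(4)])
t=(C[0]+C[1]-C[2]-C[3])/2; print("yaw",np.degrees(np.arctan2(t[1],t[0])),yw+90)
for z in (86,88,90):
  p=[f(c,z) for c in((217.5,195),(220,463))]; t=p[0]-p[1]; print(z,np.mean(p,0),np.linalg.norm(t),np.degrees(np.arctan2(t[1],t[0])))
for X in (np.mean(C,0),np.mean(p,0)): print("tool delta",R.T@(X-s["tool_pos"]),s["tool_pos"])
```

```text
[[645.6, 2.6, 82.0], [683.2, -4.4, 82.0], [668.3, -85.9, 82.0], [629.7, -78.2, 82.0]]
plate mid [656.705203   -41.46850659  82.        ] [np.float64(38.2), np.float64(82.8), np.float64(39.4), np.float64(82.3)]
yaw 79.23975897747131 78.70946123752952
86 [656.50294748 -41.14872787  86.        ] 63.75206247889231 79.34077674621128
88 [656.50267578 -41.13016586  88.        ] 63.27156040653946 79.34077674621125
90 [656.50240407 -41.11160386  90.        ] 62.79105833418662 79.34077674621122
tool delta [8.16406712e+01 5.45766227e-02 7.97470828e+01] [ 640.66765812 -121.50570867  161.75990739]
tool delta [81.94970503 -0.21391538 71.74702545] [ 640.66765812 -121.50570867  161.75990739]
```

Call:
{"op": "jog_arm", "data": {"series": [[-1, 0.5, 0, 0, 0], [-1, 0.6, 0.01, 0, 0], [-1, 0.25, 0, 0, -0.2], [-1, 0, 0, 0.3, 0], [-1, 0, 0, 0.4, 0], [-1, 0, 0, 0.3, 0], [-1, 0, 0, 0.1, 0], [-1, 0, 0, 0, 0], [-1, 0, 0, 0, 0]]}}

```text
clock: 22.8
tool_pos: [657.9, -41.7, 96.9]
ee_rot: [2.407, 2.016, 0.002]
force: [-1.1, 0.5, -1.7]
gripper_width: 59.4
grasp_force: 14.0
```

Call:
{"op": "jog_arm", "data": {"series": [[-1, 0, 0, 0.05, 0], [-1, 0, 0, 0.05, 0], [-1, 0, 0, 0, 0]], "squeeze": 10}}

```text
clock: 23.18
tool_pos: [656.7, -41.2, 89.5]
ee_rot: [-2.408, -2.017, 0.001]
force: [-0.0, -0.2, -1.9]
gripper_width: 59.9
grasp_force: 10.0
```

Call:
{"op": "jog_arm", "data": {"series": [[-1, 0, 0, 0.05, 0], [-1, 0, 0, 0.05, 0], [-1, 0, 0, 0, 0]]}}

```text
clock: 23.55
tool_pos: [656.7, -41.2, 83.3]
ee_rot: [-2.408, -2.017, 0.001]
force: [-0.1, 0.1, -1.1]
gripper_width: 60.1
grasp_force: 10.0
```

Call:
{"op": "jog_arm", "data": {"series": [[-1, 0, 0, 0.05, 0], [-1, 0, 0, 0, 0]]}}

```text
clock: 23.8
tool_pos: [656.8, -41.3, 80.5]
ee_rot: [-2.408, -2.017, 0.001]
force: [-0.1, 0.3, -0.9]
gripper_width: 59.5
grasp_force: 10.0
```

Call:
{"op": "jog_arm", "data": {"series": [[-1, 0, 0, 0.04, 0], [-1, 0, 0, 0, 0]]}}

```text
clock: 24.05
tool_pos: [656.8, -41.3, 78.1]
ee_rot: [-2.408, -2.017, 0.001]
force: [-0.5, 0.3, -1.3]
gripper_width: 60.2
grasp_force: 10.0
```

The pegs have entered with no reaction force. I'll settle the pan the last bit and release it.

Call:
{"op": "jog_arm", "data": {"series": [[-1, 0, 0, 0.04, 0], [-1, 0, 0, 0, 0]], "squeeze": 6}}

```text
clock: 24.3
tool_pos: [657.3, -41.3, 76.1]
ee_rot: [2.408, 2.017, 0.0]
force: [1.3, 0.0, -0.6]
gripper_width: 60.0
grasp_force: 6.0
```

Call:
{"op": "jog_arm", "data": {"series": [[0.6, 0, 0, 0, 0], [1, 0, 0, 0, 0], [1, 0, 0, 0, 0], [1, 0, 0, 0, 0], [1, 0, 0, 0, 0], [1, 0, 0, -0.3, 0], [1, 0, 0, -0.6, 0], [1, 0, 0, -0.6, 0], [1, -0.9, 0, -0.3, 0], [1, -0.5, 0, 0, 0], [1, 0, 0, 0, 0], [1, 0, 0, 0, 0]]}}

```text
clock: 25.8
tool_pos: [642.5, -123.3, 184.5]
ee_rot: [-2.408, -2.018, -0.001]
force: [-0.2, 0.3, -0.3]
gripper_width: 93.9
grasp_force: 0.0
```

Run:
```python
from fit import *
import pickle
W=env.grab_frame("wrist"); s=env.state(); print(s["tool_pos"])
for z in (80,82,90):
  for m in env.masks_of("wrist","pan"):
    if 3000<m["region"].sum() and abs(m["pixel"][0]-proj(W,np.array([656.5,-41.5,90]))[0])<40:
      p,c=fit([(W,m["region"].astype(float))],[656.5,-41.5,z,1.38,0],[0,1,3,4],[5,5,.06,.06]);print(z,p[:3].round(1),np.degrees(p[3:]).round(1),c)
for n in ("scene","top"):
  f=env.grab_frame(n); px=proj(f,np.array([656.5,-41.5,87]))
  for m in env.masks_of(n,"pan"):
    if np.hypot(*(np.array(m["pixel"])-px))<25:
      p,c=fit([(f,m["region"].astype(float)),],[656.5,-41.5,80,1.38,0],[0,1,3],[5,5,.06]); print(n,p,c)
  for k in ("weight_large","weight_mid","weight_small","wblock"): print(n,k,[(round(d["conf"],2),np.round(d["pixel"]).tolist()) for d in env.place_of(n,k)[:2]])
c=cv2.resize(W["image"][60:300,200:440],None,fx=2.4,fy=2.4); cv2.imwrite("pics/c4.png",c[:,:,::-1])
```

```text
[ 642.4328991  -122.84077856  184.17066725]
scene [658.33404635 -44.57973223  80.           1.38511699   0.        ] 0.08965071652092094
scene weight_large [(0.6, [353.0, 439.0])]
scene weight_mid [(0.81, [338.0, 480.0]), (0.23, [248.0, 238.0])]
scene weight_small [(0.96, [367.0, 399.0])]
scene wblock [(0.95, [363.0, 442.0])]
top [656.59117151 -43.94668089  80.           1.38988451   0.        ] 0.37117219384307687
top weight_large [(0.71, [272.0, 189.0]), (0.26, [269.0, 189.0])]
top weight_mid [(0.43, [300.0, 188.0])]
top weight_small [(0.57, [236.0, 190.0])]
top wblock [(0.73, [270.0, 188.0])]
```

View pics/c4.png

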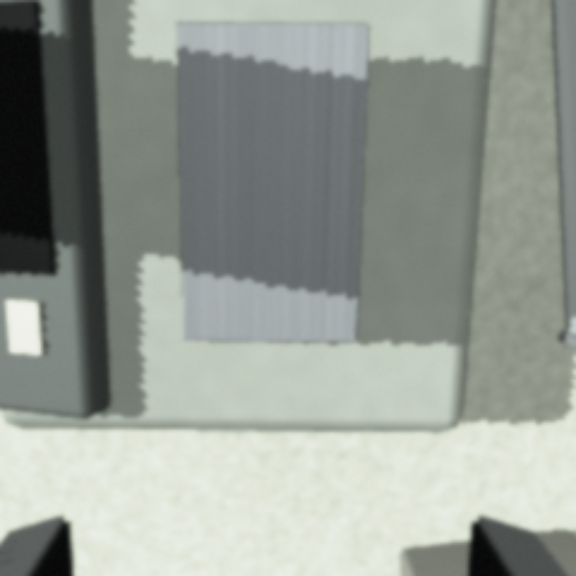

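The pan is on the carrier. Its crop corners are (178,22), (369,22), (356,342) and (185,342), and I'll solve its pose from them.

Run:
```python
from h import *
W=env.grab_frame("wrist"); K=np.array(W["intrinsics"])
px=np.array([[178,22],[369,22],[356,342],[185,342]])/2.4+[200,60]
obj=np.array([[50,30,0],[50,-30,0],[-50,-30,0],[-50,30,0]],float)
for fl in (cv2.SOLVEPNP_IPPE,cv2.SOLVEPNP_ITERATIVE):
  ok,r,t=cv2.solvePnP(obj,px,K,None,flags=fl); Rw=np.array(W["R"]).T@cv2.Rodrigues(r)[0]
  print((np.array(W["R"]).T@(t.ravel()-W["t"])).round(1),"z",Rw[:,2].round(3),"yaw",np.degrees(np.arctan2(Rw[1,0],Rw[0,0])))
print(np.mean([atz(W,p[::-1],94) for p in px],0))
S=env.grab_frame("scene");T=env.grab_frame("top")
print("wl",tri([ray(S,(353,439)),ray(T,(272,189))]),"wm",tri([ray(S,(338,480)),ray(T,(300,188))])[0],"ws",tri([ray(S,(367,399)),ray(T,(236,190))])[0],env.state()["q"].round(2),yaw()[0])
```

```text
[657.6 -42.6  93.8] z [ 0.181 -0.075  0.981] yaw 79.4493394369862
[657.  -42.1  92.2] z [-0.011 -0.001  1.   ] yaw 79.58525866776597
[657.054291   -42.11603903  94.        ]
wl (array([462.45954249, 300.99078883,   7.94879695]), [np.float64(6.179804302719963), np.float64(6.179804302720084)]) wm [387.95775355 307.91805829   7.06553071] ws [548.06861218 298.04744955  25.02274034] [-0.32  0.38  1.34 -0.    1.42 -0.15] -10.086079624349345
```

The pan is level and seated: top at z≈93, centre (657,-42), yaw 79.5°. Next is the weight.

Call:
{"op": "jog_arm", "data": {"series": [[1, 0.5, -0.22, 0, 0], [1, 0.85, -0.37, 0, 0], [1, 0.9, -0.39, 0, 0], [1, 0.9, -0.39, 0, 0], [1, 0.9, -0.39, 0, 0], [1, 0.9, -0.39, 0, 0], [1, 0.9, -0.39, 0, 0], [1, 0.72, -0.31, 0, 0], [1, 0, 0, 0, -0.8], [1, 0, 0, 0, -1], [1, 0, 0, 0, -1], [1, 0, 0, 0, -1], [1, 0, 0, 0, -1], [1, 0, 0, 0, -1], [1, 0, 0, 0, -1], [1, 0, 0, 0, -1], [1, 0, 0, 0, -1], [1, 0, 0, 0, -1], [1, 0, 0, 0, -1]]}}

```text
clock: 29.12
tool_pos: [543.0, 294.0, 184.1]
ee_rot: [1.023, 2.97, 0.0]
force: [0.7, 0.4, -1.5]
gripper_width: 93.9
grasp_force: 0.0
```

Call:
{"op": "jog_arm", "data": {"series": [[1, 0, 0, 0, -1], [1, 0, 0, 0, -1], [1, 0, 0, 0, -1], [1, 0, 0, 0, -1], [1, 0, 0, 0, -1], [1, 0, 0, 0, -1], [1, 0, 0, 0, 0], [1, 0, 0, 0, 0]]}}

```text
clock: 30.12
tool_pos: [543.0, 294.0, 184.0]
ee_rot: [0.107, 3.14, 0.0]
force: [-0.0, -0.1, 0.4]
gripper_width: 94.1
grasp_force: 0.0
```

```bash
cat > wt.py <<'E'
from h import *
import pickle
s=env.state(); yw,R=yaw(); print(s["tool_pos"],yw,s["q"].round(2))
W=env.grab_frame("wrist"); cv2.imwrite("pics/wt%d.png"%int(s["clock"]*10),W["image"][:,:,::-1]); rec={}
for n,z in (("weight_large",14),("weight_mid",14),("weight_small",14),("wblock",0)):
    for d in env.place_of("wrist",n)[:2]: print(n,round(d["conf"],2),np.round(d["pixel"],1),atz(W,d["pixel"],z).round(1)); rec.setdefault(n,ray(W,d["pixel"]))
for m in env.masks_of("wrist","weight_large")[:2]:
    u=np.argwhere(m["region"]); print("mask",m["conf"],m["pixel"],len(u),u.min(0),u.max(0))
pickle.dump(rec,open("wt%d.pkl"%int(s["clock"]*10),"wb"))
import glob
L=[pickle.load(open(f,"rb")) for f in glob.glob("wt*.pkl")]
if len(L)>1:
    for n in rec: print(n,tri([l[n] for l in L if n in l]))
E
python3 wt.py
```

```text
[543.01074959 294.03194859 184.04373132] 86.08969430735611 [ 0.36  0.3   1.44  0.    1.39 -1.15]
weight_large 0.76 [145.  319.4] [467.3 307.7  14. ]
weight_mid 0.61 [ 68.5 319.2] [397.2 311.8  14. ]
weight_small 0.56 [221.2 318.6] [546.1 302.   14. ]
mask 0.98 [150.4, 321.4] 1457 [127 298] [171 339]
```

Call:
{"op": "jog_arm", "data": {"series": [[1, 0.6, 0.3, 0, 0], [1, 0.5, 0.3, 0, 0], [1, 0, 0, 0, 0], [1, 0, 0, 0, 0]]}}

```text
clock: 30.92
tool_pos: [480.1, 334.2, 184.3]
ee_rot: [0.105, 3.139, -0.0]
force: [0.6, 0.3, 0.0]
gripper_width: 94.2
grasp_force: 0.0
```

```bash
python3 wt.py; ls pics
```

```text
[480.11754627 334.22735044 184.25898167] 86.17848061292095 [ 0.46  0.24  1.53 -0.    1.38 -1.04]
weight_large 0.93 [209.2 286.5] [468.  308.8  14. ]
weight_mid 0.84 [139.1 286.2] [396.6 314.8  14. ]
weight_small 0.87 [278.5 287.7] [547.6 303.2  14. ]
wblock 0.7 [205.4 284. ] [466.4 305.2   0. ]
mask 0.68 [215.7, 286.2] 1507 [194 261] [240 301]
weight_large (array([467.60737861, 308.27374852,  14.34625386]), [np.float64(0.6684143946267144), np.float64(0.6684143946265654)])
weight_mid (array([396.01324768, 313.08915738,   4.12439813]), [np.float64(1.1085580550433194), np.float64(1.1085580550432963)])
weight_small (array([545.96726631, 302.73704915,  16.63880931]), [np.float64(0.8925320830878), np.float64(0.8925320830877823)])
wblock (array([404.07767842, 337.18290942, 333.25075522]), [np.float64(2.5187815385024366e-14)])
c1.png
c3.png
c4.png
s5.png
scene0.png
top0.png
w1.png
w2.png
w3.png
w4.png
wt301.png
wt309.png
```

Call:
{"op": "jog_arm", "data": {"series": [[1, 0.178, -0.445, 0, 0], [1, 0, 0, 0.5, 0], [1, 0, 0, 0.8, 0], [1, 0, 0, 0.7, 0], [1, 0, 0, 0.4, 0], [1, 0, 0, 0.2, 0], [1, 0, 0, 0.1, 0], [1, 0, 0, 0, 0], [1, 0, 0, 0, 0]]}}

```text
clock: 32.35
tool_pos: [468.1, 308.9, 23.2]
ee_rot: [0.105, 3.138, 0.002]
force: [-0.2, -0.1, 0.3]
gripper_width: 94.1
grasp_force: 0.0
```

Call:
{"op": "jog_arm", "data": {"series": [[-1, 0, 0, 0, 0], [-1, 0, 0, 0, 0], [-1, 0, 0, 0, 0], [-1, 0, 0, 0, 0], [-1, 0, 0, 0, 0], [-1, 0, 0, 0, 0]], "squeeze": 25}}

```text
clock: 33.1
tool_pos: [467.1, 307.4, 22.0]
ee_rot: [-0.104, -3.14, 0.003]
force: [0.3, -4.2, 1.1]
gripper_width: 36.8
grasp_force: 4.7
```

Call:
{"op": "jog_arm", "data": {"series": [[-1, 0, 0, 0, 0], [-1, 0, 0, 0, 0], [-1, 0, 0, 0, 0]]}}

```text
clock: 33.48
tool_pos: [467.1, 307.9, 22.0]
ee_rot: [-0.105, -3.14, 0.001]
force: [-0.3, -4.3, 1.5]
gripper_width: 37.4
grasp_force: 25.0
```

Call:
{"op": "jog_arm", "data": {"series": [[-1, 0, 0, -0.1, 0], [-1, 0, 0, -0.2, 0], [-1, 0, 0, -0.4, 0], [-1, 0, 0, 0, 0], [-1, 0, 0, 0, 0]]}}

```text
clock: 34.1
tool_pos: [466.5, 308.8, 63.7]
ee_rot: [-0.105, -3.139, -0.001]
force: [0.1, -0.2, -5.6]
gripper_width: 37.1
grasp_force: 25.0
```

Call:
{"op": "jog_arm", "data": {"series": [[-1, 0, 0, -0.4, 0], [-1, 0, 0, -0.7, 0], [-1, 0, 0, -0.6, 0], [-1, 0, 0, -0.3, 0], [-1, -0.18, -0.28, 0, 0], [-1, -0.32, -0.51, 0, 0], [-1, -0.41, -0.65, 0, 0], [-1, -0.43, -0.67, 0, 0], [-1, -0.44, -0.7, 0, 0], [-1, -0.44, -0.7, 0, 0], [-1, -0.43, -0.67, 0, 0], [-1, -0.41, -0.65, 0, 0], [-1, -0.32, -0.51, 0, 0], [-1, -0.175, -0.285, 0, 0], [-1, 0, 0, 0, 0], [-1, 0, 0, 0, 0]]}}

```text
clock: 36.1
tool_pos: [656.4, -41.3, 183.1]
ee_rot: [-0.103, -3.138, -0.002]
force: [-0.5, 0.3, -5.2]
gripper_width: 37.1
grasp_force: 25.0
```

Run:
```python
from fit import *
s=env.state(); yw,R=yaw(); print(s["tool_pos"],yw,s["force"],s["gripper_width"])
W=env.grab_frame("wrist")
for d in env.place_of("wrist","weight_large")[:2]: print(d["conf"],d["pixel"], (R.T@(atz(W,d["pixel"],s["tool_pos"][2]-8)-s["tool_pos"])).round(1))
for m in env.masks_of("wrist","pan")+env.masks_of("wrist","weight_large"): print(m["conf"],m["pixel"],m["region"].sum())
print(proj(W,np.array([657,-42,94.])))
for c in("scene","top"):
  f=env.grab_frame(c)
  for d in env.place_of(c,"pan")[:4]: print(c,d["conf"],d["pixel"],proj(f,np.array([657,-42,80.])))
  for d in env.place_of(c,"weight_large")[:3]: print(c,"wl",d["conf"],d["pixel"],proj(f,s["tool_pos"]-[0,0,8]))
```

```text
[656.3738031  -41.27711659 183.08708527] 86.22329460157538 [-0.54779319  0.2516513  -5.20309809] 37.14773607163824
0.85 [281.4, 314.4] [-2.2  2.6  8. ]
0.73 [269.2, 580.3] [  5.9 166.7   8.2]
0.71 [233.4, 309.3] 7466
0.31 [309.5, 94.9] 14801
0.7 [312.1, 315.5] 7084
[241.54722654 309.80681581]
scene 0.91 [246.1, 239.4] [248.73352335 239.57200888]
scene 0.63 [196.2, 358.1] [248.73352335 239.57200888]
scene 0.61 [178.1, 304.1] [248.73352335 239.57200888]
scene wl 0.93 [203.8, 228.3] [203.78066895 233.17359451]
top 0.98 [183.8, 325.7] [186.39526985 325.37581915]
top 0.76 [309.3, 455.6] [186.39526985 325.37581915]
top 0.61 [346.6, 395.8] [186.39526985 325.37581915]
top wl 0.39 [180.8, 332.0] [179.78945568 325.29797339]
```

Call:
{"op": "jog_arm", "data": {"series": [[-1, 0, 0, 0.3, 0], [-1, 0, 0, 0.45, 0], [-1, 0, 0, 0.35, 0], [-1, 0, 0, 0.15, 0], [-1, 0, 0, 0, 0], [-1, 0, 0, 0, 0]]}}

```text
clock: 37.35
tool_pos: [658.5, -42.8, 110.2]
ee_rot: [0.105, 3.137, -0.001]
force: [0.9, -0.1, -5.0]
gripper_width: 37.5
grasp_force: 25.0
```

Call:
{"op": "jog_arm", "data": {"series": [[-1, 0, 0, 0.03, 0], [-1, 0, 0, 0.02, 0], [-1, 0, 0, 0, 0], [-1, 0, 0, 0, 0]]}}

```text
clock: 37.85
tool_pos: [657.4, -42.5, 106.1]
ee_rot: [0.105, 3.14, -0.0]
force: [0.0, 1.2, -4.9]
gripper_width: 37.0
grasp_force: 25.0
```

Call:
{"op": "jog_arm", "data": {"series": [[-1, 0, 0, 0.035, 0], [-1, 0, 0, 0, 0], [-1, 0, 0, 0, 0]]}}

```text
clock: 38.22
tool_pos: [657.4, -42.6, 103.8]
ee_rot: [-0.105, -3.14, -0.0]
force: [0.3, 0.3, -5.8]
gripper_width: 37.4
grasp_force: 25.0
```

Call:
{"op": "jog_arm", "data": {"series": [[-1, 0, 0, 0.025, 0], [-1, 0, 0, 0, 0], [-1, 0, 0, 0, 0]]}}

```text
clock: 38.6
tool_pos: [657.4, -42.5, 102.4]
ee_rot: [-0.105, -3.14, -0.0]
force: [0.0, 0.4, -4.9]
gripper_width: 37.0
grasp_force: 25.0
```

Call:
{"op": "jog_arm", "data": {"series": [[-1, 0, 0, 0.025, 0], [-1, 0, 0, 0, 0], [-1, 0, 0, 0, 0]]}}

```text
clock: 38.98
tool_pos: [657.5, -42.6, 101.2]
ee_rot: [0.105, 3.14, -0.0]
force: [-0.5, 0.5, -3.5]
gripper_width: 37.4
grasp_force: 25.0
```

Contact with the pan starts at TCP z≈101.5, as predicted.

Call:
{"op": "jog_arm", "data": {"series": [[-1, 0, 0, 0.02, 0], [-1, 0, 0, 0, 0], [-1, 0, 0, 0.015, 0], [-1, 0, 0, 0, 0], [-1, 0, 0, 0, 0]]}}

```text
clock: 39.6
tool_pos: [657.6, -42.6, 99.2]
ee_rot: [0.105, 3.139, -0.0]
force: [-1.8, 0.7, 1.6]
gripper_width: 36.9
grasp_force: 25.0
```

Call:
{"op": "jog_arm", "data": {"series": [[-1, 0, 0, 0, 0], [0, 0, 0, 0, 0], [0.5, 0, 0, 0, 0], [1, 0, 0, 0, 0], [1, 0, 0, 0, 0], [1, 0, 0, 0, 0]], "squeeze": 8}}

```text
clock: 40.35
tool_pos: [657.4, -42.6, 98.8]
ee_rot: [0.105, 3.14, -0.0]
force: [-0.1, 0.0, -0.3]
gripper_width: 83.5
grasp_force: 0.0
```

Call:
{"op": "jog_arm", "data": {"series": [[1, 0, 0, -0.2, 0], [1, 0, 0, -0.5, 0], [1, 0, 0, -0.7, 0], [1, 0, 0, -0.6, 0], [1, -0.6, 0, 0, 0], [1, -0.6, 0, 0, 0], [1, 0, 0, 0, 0], [1, 0, 0, 0, 0]]}}

```text
clock: 41.35
tool_pos: [728.6, -47.3, 218.9]
ee_rot: [-0.105, -3.139, -0.0]
force: [0.0, 0.2, 0.1]
gripper_width: 93.7
grasp_force: 0.0
```

Run:
```python
from fit import *
s=env.state(); print(s["tool_pos"],s["force"],s["gripper_width"])
R=[];P=[]
for c in("wrist","scene","top"):
  f=env.grab_frame(c)
  for n,X in(("weight_large",[657,-42,91.]),("pan",[657,-42,77.])):
    px=proj(f,np.array(X))
    for d in env.place_of(c,n):
      if np.hypot(*(np.array(d["pixel"])-px))<30: print(c,n,round(d["conf"],2),np.round(d["pixel"],1),px.round(1),atz(f,d["pixel"],X[2]).round(1)); (R if n[0]=="w" else P).append(ray(f,d["pixel"])); break
  for m in env.masks_of(c,"weight_large"):
    u=np.argwhere(m["region"]); print(c,"mask",round(m["conf"],2),np.round(m["pixel"]),u.min(0),u.max(0),[proj(f,np.array([657,-42,z])).round(0).tolist() for z in(91,163)])
print(tri(R),tri(P))
```

```text
[728.61249476 -47.2559527  218.92609535] [0.01487059 0.17601979 0.14319678] 93.66798856357015
wrist weight_large 0.94 [155.4 315.8] [151.5 311.4] [660.6 -38.2  91. ]
wrist mask 0.97 [157. 317.] [133 288] [183 337] [[152.0, 311.0], [155.0, 311.0]]
wrist mask 0.36 [ 99. 317.] [  8 217] [234 425] [[152.0, 311.0], [155.0, 311.0]]
scene weight_large 0.72 [244.1 233.9] [243.8 238.8] [665.1 -46.   91. ]
scene pan 0.78 [247. 239.] [250.1 239.8] [654.4 -52.3  77. ]
scene mask 0.64 [232. 233.] [207 221] [249 245] [[244.0, 239.0], [210.0, 234.0]]
(array([663.60904449, -39.28143882,  94.72666467]), [np.float64(3.2957722395856432), np.float64(3.295772239585759)]) (array([809.26995177, 454.4349212 , 425.71620537]), [np.float64(4.145792393057362e-14)])
```

Run:
```python
from fit import *
W=env.grab_frame("wrist"); g=cv2.cvtColor(W["image"],cv2.COLOR_RGB2GRAY)
for m in env.masks_of("wrist","pan"): u=np.argwhere(m["region"]); print(m["conf"],len(u),u.min(0),u.max(0))
print("pred corners",[proj(W,q).round().tolist() for q in box(657,-42.1,77,np.radians(79.5),0)[1::2]])
# sample intensity profiles in world coords on pan top z=91, across pan short axis at +-40 along long axis, and ends
a=np.radians(79.5); ex=np.array([np.cos(a),np.sin(a),0]); ey=np.array([-np.sin(a),np.cos(a),0]); c=np.array([657,-42.1,91.])
def prof(f):
    P=[proj(W,f(t)) for t in T]; return [int(cv2.getRectSubPix(g,(1,1),(float(p[1]),float(p[0])))[0,0]) for p in P]
T=np.arange(-42,43,3); print(T.tolist())
for k in(-42,-35,-28,28,35,42): print("across at",k,prof(lambda t:c+k*ex+t*ey))
T=np.arange(-62,63,4); print(T.tolist())
for k in(-25,25): print("along at",k,prof(lambda t:c+t*ex+k*ey))
# weight body top ring z=91+52
ms=env.masks_of("wrist","weight_large")[0]; u=np.argwhere(ms["region"]).astype(np.int32)
(cx,cy),r=cv2.minEnclosingCircle(u[:,::-1].copy()); print("circ",cx,cy,r,atz(W,(cy,cx),91+40))
def hull(x,y):
    pts=[[x+19*np.cos(t),y+19*np.sin(t),z] for z in(91,143) for t in np.linspace(0,6.28,40)]+[[x+12*np.cos(t),y+12*np.sin(t),z] for z in(155,163) for t in np.linspace(0,6.28,40)]
    return sil(W,np.array(pts))
M=ms["region"].astype(float)
b=minimize(lambda v:1-np.minimum(hull(*v),M).sum()/np.maximum(hull(*v),M).sum(),[657,-42],method="Nelder-Mead",options=dict(initial_simplex=[[657,-42],[663,-42],[657,-36]])); print(b.x,b.fun)
```

```text
0.68 5771 [109 256] [189 373]
pred corners [[178.0, 253.0], [108.0, 258.0], [191.0, 361.0], [123.0, 372.0]]
[-42, -39, -36, -33, -30, -27, -24, -21, -18, -15, -12, -9, -6, -3, 0, 3, 6, 9, 12, 15, 18, 21, 24, 27, 30, 33, 36, 39, 42]
across at -42 [111, 110, 111, 112, 107, 150, 152, 152, 150, 151, 153, 149, 152, 150, 151, 151, 150, 151, 152, 151, 154, 154, 154, 150, 164, 178, 177, 179, 179]
across at -35 [109, 109, 109, 109, 106, 149, 154, 153, 149, 151, 153, 150, 152, 152, 151, 152, 151, 152, 152, 152, 153, 153, 155, 150, 163, 176, 174, 176, 177]
across at -28 [109, 108, 108, 109, 108, 149, 154, 153, 149, 151, 154, 152, 153, 152, 153, 151, 152, 151, 153, 153, 155, 154, 155, 151, 164, 179, 178, 178, 178]
across at 28 [106, 107, 108, 108, 97, 91, 97, 96, 92, 94, 97, 94, 95, 95, 94, 95, 93, 94, 96, 95, 97, 95, 94, 94, 95, 109, 111, 111, 112]
across at 35 [107, 107, 106, 106, 98, 92, 96, 96, 93, 94, 97, 95, 95, 94, 94, 96, 94, 93, 95, 95, 96, 95, 94, 93, 96, 112, 113, 113, 114]
across at 42 [106, 106, 106, 105, 98, 91, 97, 95, 93, 94, 97, 95, 95, 94, 95, 96, 94, 93, 96, 96, 97, 95, 94, 94, 96, 112, 111, 111, 110]
[-62, -58, -54, -50, -46, -42, -38, -34, -30, -26, -22, -18, -14, -10, -6, -2, 2, 6, 10, 14, 18, 22, 26, 30, 34, 38, 42, 46, 50, 54, 58, 62]
along at -25 [178, 181, 179, 140, 149, 150, 150, 151, 151, 152, 122, 92, 92, 85, 81, 82, 85, 82, 79, 87, 93, 93, 94, 93, 94, 95, 94, 94, 103, 173, 172, 173]
along at 25 [178, 176, 176, 170, 153, 152, 153, 153, 153, 153, 153, 152, 136, 93, 94, 95, 94, 94, 95, 94, 94, 94, 95, 94, 94, 94, 94, 94, 91, 111, 178, 178]
circ 312.46185302734375 156.8453826904297 25.94180679321289 [660.27090544 -41.31258486 131.        ]
[659.80008084 -41.27270566] 0.06122638570874306
```

The pan's outline centres at about (656.5,-42) and is level. The weight is upright at about (660,-41), 3–4 mm off the pan's centre, and the arm is clear, so I'm handing in.

```bash
python3 -c "
from rig import env
print(env.close_job(), env.state()['clock'])"
```

```text
the job is handed in; nothing more can be done
the job is handed in; nothing more can be done
```

The pan is fitted level over both pegs and released, the largest weight stands upright on it about 3–4 mm off centre, and the job was handed in at about 42 s; no verdict was returned.

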